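# Pin the split bottle clamp together

## Task

Put the split bottle clamp together: set the loose half upright on the base board, closed against the fixed half and slid up to the little end stop, so that its hinge knuckle sits in line above the fixed knuckle. Then take the longer of the two pins out of the wooden block and push it down through both knuckles until its head is fully home. Leave the short pin in the block and the other things where they are.

Things in the scene. Friction and masses are not known exactly. Their poses are not given: they have to be found in the camera images.
- clamp_base: Fixed part of the clamp, screwed down: plywood board, x -90 to 70, y -113 to 97, 12 mm thick, carrying an aluminium fixed half (see base_face), a fixed knuckle (base_bore) and a stop (end_stop). Origin on the table under the parting face's middle; z up, x into the fixed half, y along the face. With the loose half home its origin and axes coincide with these, 12 mm higher.
- base_face (a point): Middle of the fixed half's parting face, at x +0.5 mm, level with its top, 57 mm above the table; axes as clamp_base. The fixed half is a block behind this face: x 0.5 to 45.5, y -55 to 55 mm, 45 mm high above the board, with an open half-octagon recess 66 mm wide, 33 mm deep in the face.
- end_stop (a point): Foot of the end stop's stopping face, on the board, at clamp_base x -24, y +55.5 mm; the face looks to clamp_base -y. The stop is a small aluminium block 36 mm wide in x, 11 mm thick in y, 28 mm high above the board.
- base_bore (a point): Centre of the mouth (upper end) of the fixed knuckle, at clamp_base x 0, y -75 mm, 33 mm above the table: an upright tube of 30 mm outer diameter, 21 mm high, bore 12.5 mm right through it; axes as clamp_base.
- loose_half: Loose half, aluminium, 0.2 to 0.42 kg, upright on the table at first: mirror image of the fixed half, x -45 to 0, y -55 to 55 mm, 45 mm high, recess open to +x. Origin on the underside, middle of the mating face; z up, x out of the mating face, y along it. Its overhanging knuckle (half_bore) passes 2 mm above the fixed knuckle when the half stands on the board.
- half_bore (a point): Centre of the mouth (upper end) of the loose half's knuckle, at its x 0, y -75 mm, 45 mm above its underside: an upright tube of 30 mm outer diameter, 22 mm high, bore 12.5 mm right through it, open below; axes as loose_half.
- half_web (a point): Middle of the top edge of the loose half's web, at its x -39, y 0, 45 mm above its underside. The web is the 12 mm thick upright wall behind the recess (x -45 to -33 mm), with flat faces at least 27 mm wide over the full height: a good place to grip, across its thickness (along x).
- pin_block: Wooden block 130 (x) x 56 (y) x 35 mm high, screwed to the table, with two upright holes 11.2 mm wide and 28 mm deep at x -40 and +40 mm. Origin: centre of the underside, on the table.
- long_pin: Longer steel pin, 0.06 to 0.11 kg, upright in either hole of the block. Origin: centre of its tip; z to the head. Shank 10 mm thick, 40 mm long, its lowest 8 mm tapered to 4.4 mm; round ribbed head 34 mm tall, 22 mm across (lowest 7 mm narrower). It stands on the hole's bottom: tip 7, head 47 to 81 mm above the table. Home in the clamp: head on the upper knuckle, tip 17 mm above the table.
- short_pin: Shorter steel pin: same head, shank only 20 mm long, in the other hole with its head resting on the block (head 35 to 69 mm above the table, lower than the long pin's). Too short to join the knuckles; it stays in its hole. Origin: centre of its tip; z to the head.
- parts_drawers: furniture, fixed, not part of the task: dark grey drawer cabinet 190 (x) x 232 (y) x 237 mm high on the table, between the places of the loose half and the clamp but farther from the robot; steer a low gripper round it on the robot's side. Origin: centre of its underside.
- oring_tin: bystander: round open tin of O-rings, 68 mm across, 22 mm high; origin at its underside
- cartridge: bystander: cream filter cartridge with a black O-ring, 45 mm across, 72 mm high, standing; origin at its underside
- marker: bystander: felt marker lying, 131 mm long; origin at its underside
There are look-alikes about, which are no part of the job. Leave any turquoise look-alike of the long_pin alone. There is more than one size of the loose_half; the one meant has the size given above.

How it is judged:
By the outcome, as a careful person would: the job done as asked, in the order asked, and still so for the second after the job is handed in, with the robot touching nothing.
It also fails if it takes over 54 s, if anything falls off the work surface, if the arm or the gripper's body presses on something with over 40 N, if the wrist force passes 120 N, or if a joint passes its speed limit or range.

## Robot

A 6-joint arm with a two-finger parallel gripper is mounted at the origin on the work surface; the furniture and walls round the work are solid. World frame = base frame: x ahead of the robot, y to its left, z up, the work surface at z = 0. Lengths are in m, angles in rad, forces in N, time in s.
With the tool pointing down it reaches from about 0.35 to 0.975 m from the base axis. Payload 4.9 kg.
Tool frame: the origin (TCP) lies at the very end of the fingers, on their centre line; the grasp point (between the pads) lies ctrl.grip_point_offset behind it (ctrl.grip_point_offset is the distance from the TCP to the grasp point, in m); z points along the fingers, y is the direction in which the jaws open and shut (so a half turn about z gives the same grasp; the last joint's range is limited). The gripper opens to 85 mm and grips with 20 to 120 N. Pads are 22 mm wide; open, the fingers measure 114 mm over their backs; the gripper's body (76 mm by 85 mm) begins 54 mm behind the grasp point. The pads swing forward as they close: fully open they stand 13 mm farther back than shut.
Start: joints at [1.17, 0.053, 1.613, -0, 1.476, -0.119], TCP at [0.174, 0.6, 0.231] pointing down, gripper open.
Joint ranges: [-3.01, 3.01], [-1.01, 2.22], [0.06, 2.58], [-1.02, 4.17], [0.09, 2.62], [-3.14, 3.14]. Speed limits (rad/s): [2.57, 2.57, 3.14, 3.14, 3.14, 3.14].

## Interface

Orientations are given as a rotation vector (axis times angle).
In Python, from station import ctrl gives the robot as it stands. The module is installed in compiled form; this text tells all that it offers.
- The arm moves only by the shell command python3 -m creep 'ROWS' [FORCE]. ROWS is JSON, a list of rows, each a list of 5 numbers: the closure in counts, from 0 (fully open) to 255 (shut), then the shift along the tool's x, y, z in mm, then the turn about the tool's z in rad. A call has 1 to 12 rows; each row is the pose to reach, as a shift and turn from the pose commanded when the call began, along the tool's axes at that moment; what a row does not reach only later rows make up. A row lasts 1/12 s, in which the tool goes at most 41.7 mm and 7.16 degrees, less where a joint would pass 70% of its speed; a pose out of reach is approached as far as the arm can. A call with a gripper value outside its range is refused whole. The fingers move at their own pace and stop on an object; FORCE is the grip in N (left out, the last holds). Time passes only in rows, so rows that repeat a pose let the fingers close. It gives the time, the measured TCP pose, the force and the opening at its end, in the units of the state.
- ctrl.get_obs(): the state, without advancing time (a new reading comes with each control period).
- ctrl.get_image(name): name is "side" or "top" or "wrist"; returns the picture (400x640x3 uint8, red, green, blue); there is no depth.
- ctrl.calibration(name): a dict with "fx", "fy", "cx", "cy" (pixels), "R" (3x3) and "t" (3): a world point X has camera coordinates R X + t. Camera axes: x right, y down, z forward; pixel columns grow to the right and rows downward; lengths in m; the calibration is good to about 2 mm. A picture is of the moment at which its call begins: read the wrist's pose just before it. calibration takes no time and is no camera call; for the wrist camera it gives the pose at the moment of the call.
- ctrl.finish_job(): hands the job in, once; it reports no verdict.
Trained networks look in the newest picture that a camera, given by its name, has taken for a name from the list of things; names that differ only in an ending like _2 or _b are one class to them, and where a whole thing is asked for, a point or a joint stands for the part that bears it (a point fixed in the world has none). Each returns a list of dicts, best first, with "conf" (0 to 1); they miss things now and then, are a little off and sometimes report something else, mostly with a low value. They report only what shows in the picture. A call takes as long as a camera call. They do not tell look-alikes from the thing itself.
- ctrl.boxes_of(camera, label): "rect" ([left, top, width, height] in pixels, round what is visible of it).
- ctrl.outline_of(camera, label): "mask" (400x640 bool, what is visible of it) and "rect" ([left, top, width, height] in pixels, round what is visible of it).
The state is a dict: "t": time; "q": joint angles; "dq": joint speeds; "effort": joint torques, N m; "tool_pos": TCP position; "tool_rot": TCP orientation; "contact_force": force on the tool from outside, world axes, zero at the start; "wrist_torque": the same for the moment, N m; "opening": finger opening in m.
Only numpy, scipy, OpenCV 4.12 (cv2) and the standard library are available. Lean on these libraries where they do the work, as an engineer would, in place of code of your own. Each camera call takes 0.05 s, during which the arm holds its last target. There are 200 camera calls.

## Working session

There is one attempt and no reset: what is moved stays moved. The work goes in short steps, Python scripts to look and compute and a shell command to move; the robot and the scene stay as the last step left them, time stands still between calls to the robot, and variables do not carry over. Pictures are saved under pics/ and viewed, about 8 in all and at most 12, crops included, and the job is handed in when it is done.

```bash
mkdir -p pics
python3 - <<'E'
from station import ctrl
import cv2,numpy as np
o=ctrl.get_obs();print({k:np.round(v,3).tolist() for k,v in o.items()},ctrl.grip_point_offset)
for c in("top","side"):
    cv2.imwrite(f"pics/{c}0.png",ctrl.get_image(c)[:,:,::-1])
    k=ctrl.calibration(c);print(c,{a:np.round(b,3).tolist() for a,b in k.items()})
    for l in("loose_half","clamp_base","pin_block","long_pin","short_pin","parts_drawers"):
        print(l,[(np.round(b["rect"]).tolist(),round(b["conf"],2)) for b in ctrl.boxes_of(c,l)][:4])
E
```

```text
{'t': 0.0, 'q': [1.17, 0.053, 1.614, -0.0, 1.476, -0.119], 'dq': [-0.001, -0.001, 0.0, -0.001, 0.0, 0.001], 'effort': [0.0, -39.369, -37.018, -0.0, 0.007, 0.0], 'tool_pos': [0.174, 0.6, 0.23], 'tool_rot': [-0.441, -3.11, 0.003], 'contact_force': [0.924, 0.1, -0.561], 'wrist_torque': [-0.064, -0.031, -0.01], 'opening': 0.085} 0.0187
top {'fx': 391.198, 'fy': 391.198, 'cx': 320.442, 'cy': 197.411, 'R': [[-0.01, -1.0, 0.005], [-0.994, 0.009, -0.106], [0.106, -0.006, -0.994]], 't': [0.045, 0.462, 1.21]}
loose_half [([230.0, 246.0, 45.0, 58.0], 0.76), ([244.0, 196.0, 42.0, 31.0], 0.67), ([326.0, 152.0, 65.0, 56.0], 0.64), ([184.0, 139.0, 26.0, 28.0], 0.54)]
clamp_base [([322.0, 154.0, 70.0, 52.0], 0.79)]
pin_block [([420.0, 156.0, 22.0, 40.0], 0.81), ([323.0, 153.0, 68.0, 54.0], 0.42)]
long_pin [([428.0, 132.0, 11.0, 6.0], 0.57), ([436.0, 154.0, 9.0, 9.0], 0.44), ([404.0, 178.0, 8.0, 6.0], 0.41)]
short_pin []
parts_drawers [([416.0, 156.0, 29.0, 40.0], 0.7)]
side {'fx': 382.63, 'fy': 382.63, 'cx': 327.418, 'cy': 194.532, 'R': [[0.999, 0.034, 0.009], [0.021, -0.358, -0.933], [-0.028, 0.933, -0.359]], 't': [-0.468, 0.06, 1.114]}
loose_half [([302.0, 173.0, 25.0, 24.0], 0.8), ([236.0, 170.0, 56.0, 25.0], 0.62)]
clamp_base [([318.0, 205.0, 65.0, 45.0], 0.6), ([301.0, 173.0, 27.0, 21.0], 0.33)]
pin_block [([322.0, 261.0, 67.0, 34.0], 0.61)]
long_pin [([373.0, 248.0, 8.0, 24.0], 0.75), ([341.0, 231.0, 11.0, 27.0], 0.7), ([320.0, 202.0, 66.0, 51.0], 0.64), ([408.0, 253.0, 14.0, 32.0], 0.55)]
short_pin [([390.0, 201.0, 30.0, 12.0], 0.66), ([400.0, 208.0, 19.0, 31.0], 0.6), ([332.0, 249.0, 13.0, 20.0], 0.53), ([374.0, 249.0, 10.0, 25.0], 0.38)]
parts_drawers [([394.0, 199.0, 23.0, 11.0], 0.57)]
```

Run:
```python
import cv2
a=cv2.imread("pics/top0.png")[60:340,140:500];b=cv2.imread("pics/side0.png")[110:310,180:460]
cv2.imwrite("pics/top_z.png",cv2.resize(a,(770,599),interpolation=cv2.INTER_CUBIC))
cv2.imwrite("pics/side_z.png",cv2.resize(b,(800,571),interpolation=cv2.INTER_CUBIC))
```

```text
(no output)
```

View pics/top_z.png

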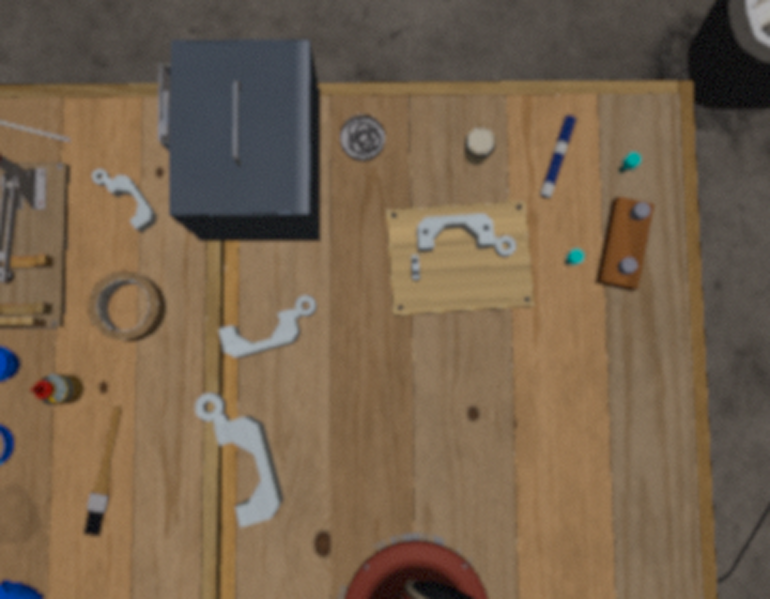

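View pics/side_z.png

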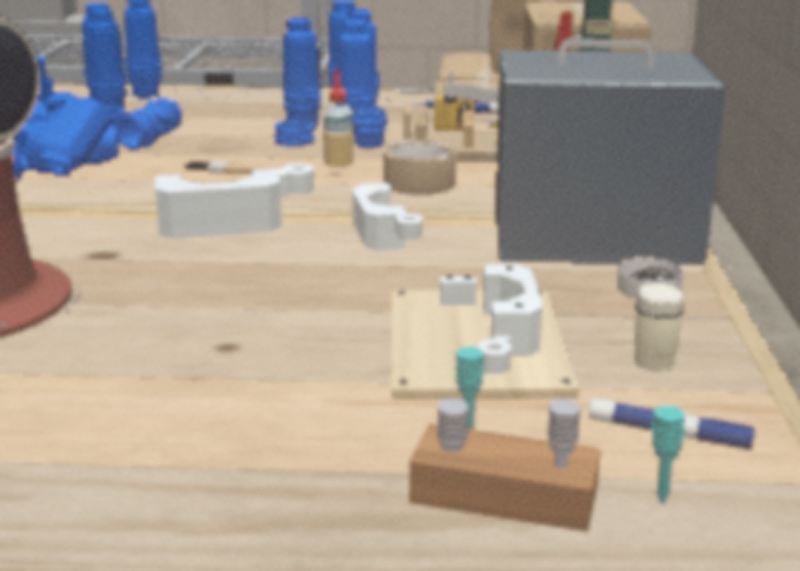

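Top view: three halves, at zoom (125,200) small, (265,330) medium and (240,460) large. The clamp board is at (460,260). The block is at (627,243) with grey pins at (641,210) and (628,266), and there are turquoise look-alikes at (631,160) and (575,257). The side view shows the right-hand grey pin (563,430) standing higher with its shank showing, so it's the long one, farther from the robot in x. Next I'll measure positions and sizes.

```bash
cat > h.py <<'E'
from station import ctrl
import cv2,numpy as np
from scipy.spatial.transform import Rotation as Ro
def ray(k,u,v,z):
    R=np.array(k["R"]);t=np.array(k["t"]);c=-R.T@t
    d=R.T@np.array([(u-k["cx"])/k["fx"],(v-k["cy"])/k["fy"],1.]);return (c+d*(z-c[2])/d[2])
def proj(k,X):
    p=np.atleast_2d(X)@np.array(k["R"]).T+np.array(k["t"]);return p[:,:2]/p[:,2:]*[k["fx"],k["fy"]]+[k["cx"],k["cy"]]
def need(p):
    "tool-frame shift in mm from measured TCP to point p, and tool x yaw"
    o=ctrl.get_obs();R=Ro.from_rotvec(o["tool_rot"]).as_matrix()
    return np.round(R.T@(np.array(p)-o["tool_pos"])*1000,1),R.round(3).tolist()
E
python3 - <<'E'
from h import *
k=ctrl.calibration("top")
P=lambda n,x,y,z:print(n,np.round(ray(k,140+x*360/770,60+y*280/599,z),3))
for n,x,y,z in[("small_kn",99,176,.045),("small_end",143,225,.045),("mid_kn",306,305,.045),("mid_endTL",222,330,.045),("mid_endBL",230,357,.045),("mid_webR",277,347,.045),("mid_R",302,318,.045),("big_kn",209,406,.06),("big_e",240,525,.06),("big_e2",272,517,.06),
("fix_kn",506,245,.033),("fix_TL",420,222,.057),("fix_BL",418,250,.057),("fix_TR",487,214,.057),("fix_BR",494,245,.057),("bTL",388,210,.012),("bTR",524,203,.012),("bBR",532,306,.012),("bBL",397,314,.012),("pinfar",641,210,.081),("pinnear",628,266,.069),("blTL",616,198,.035),("blTR",653,205,.035),("blBR",637,290,.035),("blBL",600,283,.035),("drBL",175,213,.237),("drBR",313,213,.237),("tin",362,137,.02),("cart",480,141,.072)]:P(n,x,y,z)
E
```

```text
small_kn [0.638 0.461 0.045]
small_end [0.564 0.395 0.045]
mid_kn [0.445 0.157 0.045]
mid_endTL [0.41  0.278 0.045]
mid_endBL [0.371 0.266 0.045]
mid_webR [0.385 0.199 0.045]
mid_R [0.426 0.163 0.045]
big_kn [0.302 0.292 0.06 ]
big_e [0.137 0.247 0.06 ]
big_e2 [0.148 0.203 0.06 ]
fix_kn [ 0.532 -0.137  0.033]
fix_TL [ 0.563 -0.009  0.057]
fix_BL [ 0.522 -0.006  0.057]
fix_TR [ 0.574 -0.107  0.057]
fix_BR [ 0.528 -0.116  0.057]
bTL [0.591 0.036 0.012]
bTR [ 0.6   -0.169  0.012]
bBR [ 0.443 -0.177  0.012]
bBL [0.433 0.025 0.012]
pinfar [ 0.573 -0.323  0.081]
pinnear [ 0.494 -0.305  0.069]
blTL [ 0.601 -0.302  0.035]
blTR [ 0.59  -0.356  0.035]
blBR [ 0.463 -0.327  0.035]
blBL [ 0.474 -0.273  0.035]
drBL [0.542 0.301 0.237]
drBR [0.541 0.131 0.237]
tin [0.701 0.075 0.02 ]
cart [ 0.678 -0.097  0.072]
```

The medium half fits the stated size: knuckle to far end comes to about 126 mm, against 99 mm for the small one and 171 mm for the large. I'll move above its web and look with the wrist camera.

```bash
python3 -m creep '[[0,-310,-308,30,1.0],[0,-310,-308,30,1.0],[0,-310,-308,30,1.0],[0,-310,-308,30,1.0],[0,-310,-308,30,1.0],[0,-310,-308,30,1.0],[0,-310,-308,30,1.0],[0,-310,-308,30,1.0],[0,-310,-308,30,1.0],[0,-310,-308,30,1.0],[0,-310,-308,30,1.0],[0,-310,-308,30,1.0]]' 60
python3 - <<'E'
from h import *
o=ctrl.get_obs();print(o["t"],np.round(o["tool_pos"],3),np.round(o["tool_rot"],3),np.round(o["q"],2))
k=ctrl.calibration("wrist");im=ctrl.get_image("wrist");print({a:np.round(b,3).tolist() for a,b in k.items()})
cv2.imwrite("pics/w1.png",im[:,:,::-1]);print([(b["rect"],b["conf"]) for b in ctrl.boxes_of("wrist","loose_half")])
E
```

```text
t: 1.7
tool_pos: [0.3874, 0.215, 0.2012]
tool_rot: [1.885, 2.512, -0.001]
contact_force: [-0.3, 1.2, -0.2]
opening: 0.0856
1.7 [0.387 0.215 0.201] [ 1.885e+00  2.512e+00 -1.000e-03] [ 0.34 -0.39  2.05 -0.    1.48  0.06]
{'fx': 312.873, 'fy': 312.873, 'cx': 319.871, 'cy': 194.556, 'R': [[0.961, 0.278, 0.001], [0.265, -0.917, 0.298], [0.084, -0.286, -0.955]], 't': [-0.432, 0.065, 0.379]}
[([46.9, 46.2, 228.4, 93.2], 0.91), ([544.5, 0.0, 93.0, 64.3], 0.76), ([313.5, 112.5, 59.4, 146.6], 0.73)]
```

View pics/w1.png

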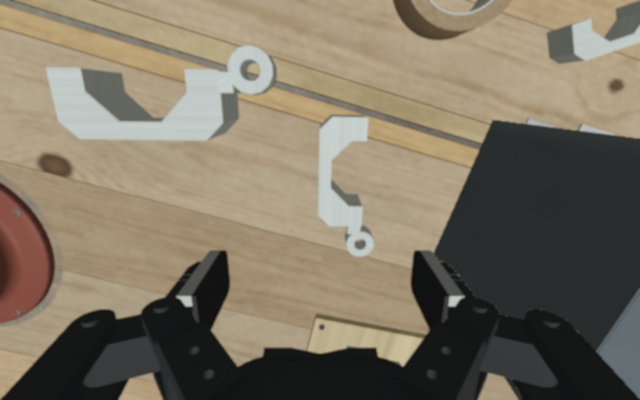

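The wrist view shows the medium half at (345,185) with its knuckle at (360,243) and its recess opening right. The large one is at (150,100) and the board at (370,340). I'll fit the half's pose to its network mask.

```bash
cat > fit.py <<'E'
from h import *
from scipy.optimize import minimize
oc=[(0,-55),(0,-33),(-19.3,-33),(-33,-13.7),(-33,13.7),(-19.3,33),(0,33),(0,55),(-28,55),(-45,38),(-45,-38),(-28,-55)]
def render(k,p,z0):
    m=np.zeros((1600,2560),np.uint8);c,s=np.cos(p[2]),np.sin(p[2])
    th=np.linspace(0,2*np.pi,40);kn=np.c_[15*np.cos(th),-75+15*np.sin(th)]
    arm=np.array([(-8,-64),(8,-64),(0,-50),(-15,-50)])
    def f(a,z):
        a=np.asarray(a)/1000;X=np.c_[p[0]+c*a[:,0]-s*a[:,1],p[1]+s*a[:,0]+c*a[:,1],np.full(len(a),z0+z)]
        return proj(k,X)*4
    for poly,zl,zh in((oc,0,.045),(kn,.023,.045)):
        A,B=f(poly,zl),f(poly,zh);n=len(poly)
        for i in range(n):
            j=(i+1)%n;cv2.fillConvexPoly(m,cv2.convexHull(np.array([A[i],A[j],B[i],B[j]]).astype(np.int32)),1)
        cv2.fillPoly(m,[A.astype(np.int32)],1);cv2.fillPoly(m,[B.astype(np.int32)],1)
    return cv2.resize(m*255,(640,400),interpolation=cv2.INTER_AREA)/255.
def fit(k,mask,p,z0):
    w=mask.astype(float)
    f=lambda q:1-np.minimum(render(k,q,z0),w).sum()/np.maximum(render(k,q,z0),w).sum()
    r=minimize(f,p,method="Nelder-Mead",options=dict(initial_simplex=[p,[p[0]+.008,p[1],p[2]],[p[0],p[1]+.008,p[2]],[p[0],p[1],p[2]+.1]],xatol=1e-4,fatol=1e-4))
    return r.x,r.fun
E
python3 - <<'E'
from fit import *
k=ctrl.calibration("wrist");im=ctrl.get_image("wrist")
for b in ctrl.outline_of("wrist","loose_half"):
    if 280<b["rect"][0]<340: break
print(b["rect"],b["conf"])
x,e=fit(k,b["mask"],[.424,.229,.28],0);print(x,e)
xx=np.array([np.cos(x[2]),np.sin(x[2])]);web=x[:2]-.039*xx;print("web",web)
print("kn pix",proj(k,[*(x[:2]-.075*np.array([-xx[1],xx[0]])),.045]),"kn by pix",ray(k,360,243,.045))
print(need([*web,.03]))
v=im[:,:,::-1].copy();c=cv2.findContours((render(k,x,0)>.5).astype(np.uint8),0,1)[0];v=cv2.resize(v[90:280,240:440],None,fx=3,fy=3)
cv2.drawContours(v,[(q-[240,90])*3 for q in c],-1,(0,0,255),1);cv2.imwrite("pics/fit1.png",v)
E
```

```text
[315.2, 117.4, 57.4, 141.6] 0.58
[0.42821129 0.22966776 0.26388132] 0.08722184024412916
web [0.39056128 0.21949541]
kn pix [[360.11186117 247.8596503 ]] kn by pix [0.44587049 0.16257319 0.045     ]
(array([ -0.9,   4.8, 171.5]), [[-0.286, 0.958, 0.0], [0.958, 0.286, 0.0], [0.0, 0.0, -1.0]])
```

View pics/fit1.png

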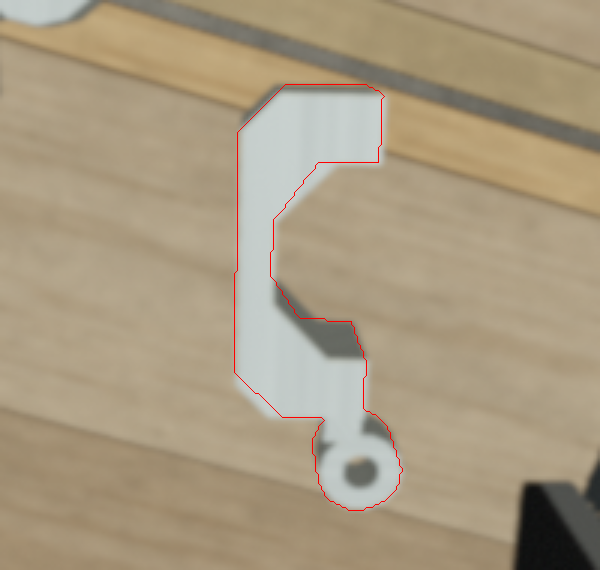

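The fit overlays well, to about 1 px, and its knuckle centre matches the bore. Descending and gripping.

```bash
python3 -m creep '[[0,-1,5,150,0.026],[0,-1,5,150,0.026],[0,-1,5,150,0.026],[0,-1,5,150,0.026],[0,-1,5,170,0.026],[0,-1,5,189,0.026],[0,-1,5,189,0.026],[255,-1,5,189,0.026],[255,-1,5,189,0.026],[255,-1,5,189,0.026],[255,-1,5,189,0.026],[255,-1,5,189,0.026]]' 60; python3 -m creep '[[255,0,0,0,0],[255,0,0,0,0],[255,0,0,0,0],[255,0,0,0,0],[255,0,0,-20,0],[255,0,0,-50,0],[255,0,0,-50,0]]' 60
```

```text
t: 2.9
tool_pos: [0.3919, 0.2192, 0.0137]
tool_rot: [1.91, 2.493, 0.003]
contact_force: [0.4, -0.2, 0.5]
opening: 0.0256
t: 3.48
tool_pos: [0.394, 0.2198, 0.0668]
tool_rot: [1.908, 2.49, 0.011]
contact_force: [2.2, 0.8, -0.7]
opening: 0.0111
```

```bash
python3 -m creep '[[255,0,0,-60,0],[255,-286,-22,-85,0.215],[255,-286,-22,-85,0.215],[255,-286,-22,-85,0.215],[255,-286,-22,-85,0.215],[255,-286,-22,-85,0.215],[255,-286,-22,-85,0.215],[255,-286,-22,-85,0.215],[255,-286,-22,-85,0.215],[255,-286,-22,-85,0.215],[255,-286,-22,-85,0.215],[255,-286,-22,-85,0.215]]' 60
python3 - <<'E'
from h import *
o=ctrl.get_obs();print(o["t"],np.round(o["tool_pos"],4),np.round(o["tool_rot"],3),np.round(o["contact_force"],2),o["opening"])
im=ctrl.get_image("wrist");v=im[:,:,::-1].copy();cv2.imwrite("pics/w2raw.png",v)
k=ctrl.calibration("wrist");np.save("k2.npy",k,allow_pickle=True)
# overlay predicted clamp
p=np.array([.5265,-.0625]);a=.049;c,s=np.cos(a),np.sin(a)
def W(x,y,z):return[p[0]+(c*x-s*y)/1e3,p[1]+(s*x+c*y)/1e3,z/1e3]
for P in([W(.5,y,57) for y in(-55,-33,33,55)]+[W(0,-75,33),W(-90,97,12),W(-90,-113,12),W(70,97,12),W(70,-113,12),W(-42,55.5,40),W(-6,55.5,40)]):
    u=proj(k,P)[0];print(u.round(1),end=" ")
    cv2.circle(v,tuple(int(q) for q in u),3,(0,0,255),1)
cv2.imwrite("pics/w2.png",cv2.resize(v,(800,500)))
E
```

```text
t: 4.48
tool_pos: [0.4433, -0.062, 0.146]
tool_rot: [-2.165, -2.274, 0.001]
contact_force: [-0.3, 0.1, -1.7]
opening: 0.0112
4.4833 [ 0.4433 -0.062   0.146 ] [-2.165e+00 -2.274e+00  1.000e-03] [-0.26  0.09 -1.71] 0.011242052364525985
[420.8 267.9] [423.4 243.9] [432.  163.9] [435.1 134.2] [410.3 273.6] [312.1  76.8] [313.7 295.2] [505.7  76.7] [469.8 295.3] [373.1 131.2] [419.2 131.2]
```

View pics/w2.png

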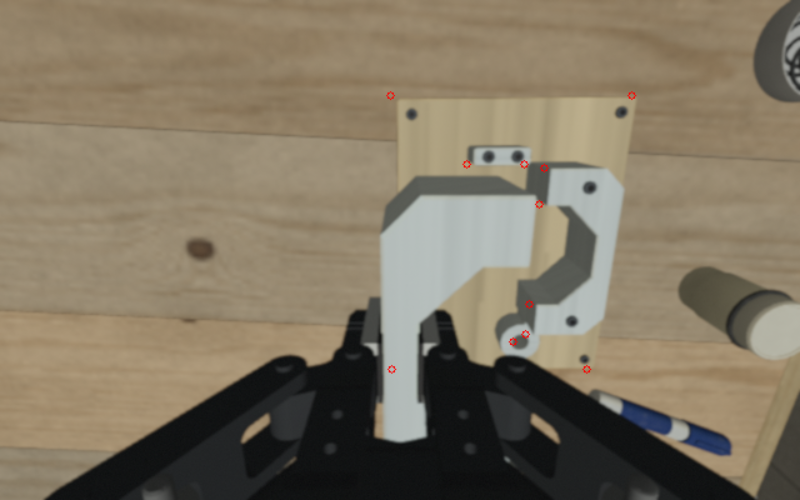

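The half is held with its knuckle hidden under the gripper. The clamp is seen at: face edge (549,168)–(546,205), bore (518,341), stop (473–530,165). I'll refine these corners and solve both poses in the same view, so the camera error largely cancels.

```bash
cat > rel.py <<'E'
from h import *
from scipy.optimize import least_squares
def solve(k,P,uv,p0):
    P=np.array(P,float)/1e3
    def f(p):
        c,s=np.cos(p[2]),np.sin(p[2])
        X=np.c_[p[0]+c*P[:,0]-s*P[:,1],p[1]+s*P[:,0]+c*P[:,1],P[:,2]]
        return (proj(k,X)-uv).ravel()
    r=least_squares(f,p0,loss="soft_l1");return r.x,r.fun.reshape(-1,2).round(1).tolist()
E
python3 - <<'E'
from rel import *
k=np.load("k2.npy",allow_pickle=True).item();g=cv2.imread("pics/w2raw.png",0)
def sub(L):
    a=np.array(L,np.float32)/1.25
    b=cv2.cornerSubPix(g,a.reshape(-1,1,2).copy(),(4,4),(-1,-1),(3,50,.01)).reshape(-1,2);bad=np.linalg.norm(a-b,axis=1)>4;b[bad]=a[bad];print((b*1.25).round(0).tolist());return b
C=[(0.5,55,57),(.5,33,57),(.5,-33,57),(-90,97,12),(70,97,12),(-42,55.5,40),(-6,55.5,40)]
uv=sub([(549,168),(546,205),(536,304),(398,99),(635,97),(474,165),(530,165)])
C.append((0,-75,33));uv=np.r_[uv,[[518/1.25,341/1.25]]]
print("clamp",*solve(k,C,uv,[.5265,-.0625,.049]))
zt=1000*(.146-.0125+.045)
H=[(0,55,zt),(0,33,zt),(-19.3,33,zt),(-28,55,zt)]
uv=sub([(537,195),(532,267),(484,267),(418,195)])
H=H[:3];uv=uv[:3]
print("half",*solve(k,H,uv,[.482,-.06,.049]))
o=ctrl.get_obs();print(o["tool_pos"],Ro.from_rotvec(o["tool_rot"]).as_matrix().round(4).tolist())
E
```

```text
[[553.0, 166.0], [547.0, 204.0], [536.0, 304.0], [398.0, 99.0], [636.0, 97.0], [473.0, 163.0], [527.0, 164.0]]
clamp [ 0.53044864 -0.06201043  0.05120316] [[-2.0, 1.3], [-0.0, 0.3], [-0.3, 0.2], [-1.4, -2.9], [1.9, -1.2], [-0.0, 0.4], [2.5, -0.1], [0.4, 0.5]]
[[535.0, 195.0], [529.0, 265.0], [483.0, 266.0], [420.0, 195.0]]
half [ 0.48247768 -0.05815538  0.0760039 ] [[0.5, -1.7], [0.6, 0.4], [-14.8, 0.8]]
[ 0.44339466 -0.06181716  0.14615996] [[-0.0499, 0.9988, -0.0018], [0.9988, 0.0499, 0.0008], [0.0008, -0.0017, -1.0]]
```

Run:
```python
from rel import *
k=np.load("k2.npy",allow_pickle=True).item()
zt=1000*(.146-.0125+.045)
for d in(0,3):
  H=[(0,55,zt+d),(0,33,zt+d),(-13.7,33,zt+d),(-45,-5,zt+d)]
  uv=np.array([(536,195),(531,266),(484,267),(382,300)])/1.25
  print("half",*solve(k,H[:3],uv[:3],[.482,-.06,.049]))
C=[(0.5,55,57),(.5,33,57),(.5,-33,57),(-42,55.5,40),(-6,55.5,40),(0,-75,33)]
uv=np.array([(550,168),(546,205),(536,304),(473,164.5),(530,164.5),(518,341)])/1.25
print("clamp",*solve(k,C,uv,[.5265,-.0625,.049]))
```

```text
half [ 0.48252884 -0.05843838  0.07079729] [[0.2, -1.2], [-0.6, 0.5], [0.3, 0.5]]
half [ 0.48186303 -0.05734128  0.0790936 ] [[0.3, -2.9], [-0.1, 0.5], [-0.3, 0.8]]
clamp [ 0.53041345 -0.06229945  0.0524154 ] [[0.3, -0.2], [0.2, -0.1], [-0.4, 0.7], [-0.5, -0.3], [0.0, -0.4], [0.4, 0.8]]
```

Half and clamp have the same yaw (≈0.05). The half needs about +47.7 mm in clamp x and −6.3 mm in y to be home. I'll set it down about 10 mm short of the face and 4 mm short of the stop.

```bash
python3 -m creep '[[255,-10,38,0,0],[255,-10,38,40,0],[255,-10,38,80,0],[255,-10,38,110,0],[255,-10,38,117,0],[255,-10,38,117,0],[255,-10,38,117,0]]' 60; python3 -m creep '[[255,0,0,2,0],[255,0,0,4,0],[255,0,0,4.5,0],[255,0,0,4.5,0]]' 60
```

```text
t: 5.12
tool_pos: [0.4828, -0.0704, 0.0306]
tool_rot: [2.165, 2.276, 0.0]
contact_force: [0.1, -0.7, -1.5]
opening: 0.0113
t: 5.45
tool_pos: [0.4828, -0.0713, 0.0262]
tool_rot: [2.167, 2.274, 0.0]
contact_force: [-0.1, -0.4, -2.5]
opening: 0.0112
```

```bash
python3 -m creep '[[255,0,0,1,0],[255,0,0,2,0],[255,0,0,2,0]]' 60;  python3 -m creep '[[255,0,0,1,0],[255,0,0,1,0],[255,0,0,1,0]]' 60
```

```text
t: 5.7
tool_pos: [0.483, -0.0715, 0.0252]
tool_rot: [-2.168, -2.274, -0.0]
contact_force: [-3.0, 0.6, 5.5]
opening: 0.011
t: 5.95
tool_pos: [0.483, -0.0715, 0.0252]
tool_rot: [-2.167, -2.274, 0.001]
contact_force: [-7.7, 1.9, 13.1]
opening: 0.0112
```

On the board. I'll ease the down force and slide it towards the face.

```bash
python3 -m creep '[[255,0,0,-1,0],[255,0,3,-1,0],[255,0,6,-1,0],[255,0,8,-1,0],[255,0,8,-1,0]]' 60;  python3 -m creep '[[255,0,1,0,0],[255,0,2,0,0],[255,0,2,0,0]]' 60;python3 -m creep '[[255,0,1,0,0],[255,0,1.5,0,0],[255,0,1.5,0,0]]' 60
```

```text
t: 6.37
tool_pos: [0.4911, -0.0712, 0.0252]
tool_rot: [-2.167, -2.274, 0.001]
contact_force: [-3.5, 0.6, 8.4]
opening: 0.011
t: 6.62
tool_pos: [0.4927, -0.0711, 0.0252]
tool_rot: [-2.167, -2.274, 0.001]
contact_force: [-6.2, -0.4, 9.6]
opening: 0.0111
t: 6.87
tool_pos: [0.4929, -0.0712, 0.0252]
tool_rot: [-2.164, -2.273, 0.006]
contact_force: [-11.5, 0.5, 13.7]
opening: 0.0113
```

Face contact. Now slide +y to the stop.

```bash
python3 -m creep '[[255,0,-0.7,-0.8,0],[255,2,-0.7,-0.8,0],[255,3,-0.7,-0.8,0],[255,3,-0.7,-0.8,0]]' 60;  python3 -m creep '[[255,1,0,0,0],[255,2,0,0,0],[255,2,0,0,0]]' 60;python3 -m creep '[[255,1,0,0,0],[255,1.5,0,0,0],[255,1.5,0,0,0]]' 60
```

```text
t: 7.2
tool_pos: [0.4929, -0.0696, 0.0254]
tool_rot: [2.165, 2.274, -0.006]
contact_force: [-6.5, -7.0, 5.2]
opening: 0.0108
t: 7.45
tool_pos: [0.4928, -0.0678, 0.0254]
tool_rot: [2.165, 2.274, -0.007]
contact_force: [-6.5, -7.1, 4.9]
opening: 0.011
t: 7.7
tool_pos: [0.4927, -0.0664, 0.0254]
tool_rot: [2.165, 2.274, -0.007]
contact_force: [-6.1, -7.2, 5.2]
opening: 0.0114
```

```bash
python3 -m creep '[[255,1,0,0,0],[255,1.5,0,0,0],[255,1.5,0,0,0]]' 60;  python3 -m creep '[[255,1,0,0,0],[255,1.5,0,0,0],[255,1.5,0,0,0]]' 60;python3 -m creep '[[255,1,0,0,0],[255,1,0,0,0]]' 60
```

```text
t: 7.95
tool_pos: [0.4926, -0.0653, 0.0254]
tool_rot: [2.164, 2.274, -0.008]
contact_force: [-6.4, -9.1, 5.1]
opening: 0.0113
t: 8.2
tool_pos: [0.4927, -0.0653, 0.0256]
tool_rot: [2.162, 2.272, -0.011]
contact_force: [-6.8, -14.7, 5.7]
opening: 0.0111
t: 8.37
tool_pos: [0.4927, -0.0652, 0.0257]
tool_rot: [2.161, 2.272, -0.014]
contact_force: [-7.5, -19.4, 4.8]
opening: 0.0111
```

Stop contact (19 N), half fully seated. Relax, open partway, lift straight up, look.

```bash
python3 -m creep '[[255,-2.5,-0.7,0,0],[255,-2.5,-0.7,0,0],[120,-2.5,-0.7,0,0],[120,-2.5,-0.7,0,0],[120,-2.5,-0.7,0,0],[120,-2.5,-0.7,0,0],[120,-2.5,-0.7,-30,0],[120,-2.5,-0.7,-70,0],[120,-2.5,-0.7,-110,0],[120,-2.5,-0.7,-150,0],[120,-2.5,-0.7,-150,0],[120,-2.5,-0.7,-150,0]]' 60; python3 -m creep '[[120,0,30,0,0],[120,0,30,0,0],[120,0,30,0,0]]'
python3 - <<'E'
from h import *
im=ctrl.get_image("wrist");k=ctrl.calibration("wrist");v=im[:,:,::-1].copy();cv2.imwrite("pics/w3raw.png",v);np.save("k3.npy",k,allow_pickle=True)
o=ctrl.get_obs();print(o["t"],o["tool_pos"],o["contact_force"])
cv2.imwrite("pics/w3.png",cv2.resize(v[80:380,200:600],(800,600),interpolation=cv2.INTER_CUBIC))
E
```

```text
t: 9.37
tool_pos: [0.4945, -0.0632, 0.1784]
tool_rot: [2.162, 2.27, 0.006]
contact_force: [0.3, 0.1, -0.3]
opening: 0.045
t: 9.62
tool_pos: [0.5215, -0.0609, 0.1722]
tool_rot: [-2.164, -2.272, 0.003]
contact_force: [-0.4, 0.3, -0.1]
opening: 0.0451
9.6667 [ 0.52121331 -0.06096677  0.17253315] [-0.9025978   0.03546133 -0.21422603]
```

View pics/w3.png

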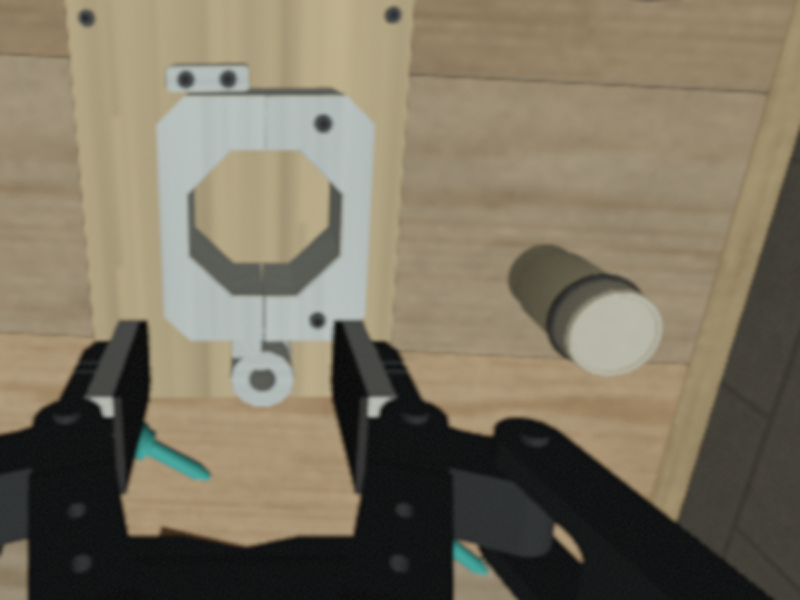

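Clamp view: the half is flush with the fixed half and against the stop, and the knuckles are in line with the bore at zoom (262,379). Now over to the pins.

```bash
python3 -m creep '[[120,-235,39,-10,0],[120,-235,39,-10,0],[120,-235,39,-10,0],[120,-235,39,-10,0],[120,-235,39,-10,0],[120,-235,39,-10,0],[120,-235,39,-10,0],[120,-235,39,-10,0],[120,-235,39,-10,0]]'
python3 - <<'E'
from h import *
k3=np.load("k3.npy",allow_pickle=True).item()
print("upper mouth",ray(k3,200+262/2,80+379/2,.057))
kt=ctrl.calibration("top")
for x,y in((631,160),(575,257)):print("turq",ray(kt,140+x*360/770,60+y*280/599,.07))
im=ctrl.get_image("wrist");k=ctrl.calibration("wrist");v=im[:,:,::-1].copy();np.save("k4.npy",k,allow_pickle=True);cv2.imwrite("pics/w4.png",v)
o=ctrl.get_obs();print(o["t"],o["tool_pos"]);print(proj(k,[[.573,-.323,.081],[.494,-.305,.069]]))
for l in("long_pin","short_pin"):print(l,[(b["rect"],round(b["conf"],2)) for b in ctrl.boxes_of("wrist",l)])
E
```

```text
t: 10.42
tool_pos: [0.5716, -0.2935, 0.1838]
tool_rot: [-2.166, -2.273, -0.0]
contact_force: [-1.1, 0.6, -1.1]
opening: 0.0453
upper mouth [ 0.53431922 -0.13725759  0.057     ]
turq [ 0.6490061  -0.31544082  0.07      ]
turq [ 0.50791116 -0.2295087   0.07      ]
10.4667 [ 0.57178246 -0.29291991  0.18391226]
[[320.28640711 228.48764782]
 [229.89787987 199.69739796]]
long_pin [([312.9, 206.5, 26.6, 39.9], 0.83), ([370.9, 124.2, 56.3, 54.5], 0.73), ([184.3, 57.0, 76.5, 54.0], 0.56)]
short_pin [([224.7, 184.0, 32.3, 29.4], 0.69), ([312.7, 203.4, 29.7, 41.5], 0.25)]
```

View pics/w4.png

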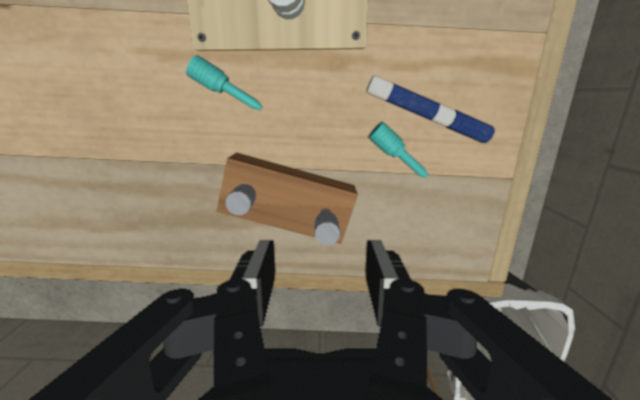

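Wrist view: the long pin head is at (327,232) and the lower short pin at (238,202). The turquoise look-alikes are at (222,80) and (395,148). I'll compute the reach and check how near the turquoise pin is.

Run:
```python
from h import *
k=np.load("k4.npy",allow_pickle=True).item()
print("cam",-np.array(k["R"]).T@k["t"])
p=ray(k,327,232,.081);print("long",p,"by net box",ray(k,326,229,.08),"short",ray(k,238,202,.069))
for u,v in((383,130),(427,176),(205,68),(260,107)):print(u,v,ray(k,u,v,0.011))
print(proj(k,[[.649,-.315,.07],[.649,-.315,.0],[.508,-.2295,.07]]))
print(need(p))
kt=ctrl.calibration("top");im=ctrl.get_image("top")
hsv=cv2.cvtColor(im,cv2.COLOR_RGB2HSV);m=((hsv[...,0]>80)&(hsv[...,0]<95)&(hsv[...,1]>120)).astype(np.uint8)
n,_,s,c=cv2.connectedComponentsWithStats(m)
for i in range(1,n):
  if s[i][4]>8:print(s[i],c[i],ray(kt,*c[i],.01))
```

```text
cam [ 0.56782167 -0.21746215  0.32580266]
long [ 0.57885623 -0.32595825  0.081     ] by net box [ 0.57790121 -0.32367114  0.08      ] short [ 0.50092783 -0.30676899  0.069     ]
383 130 [ 0.63144888 -0.24478126  0.011     ]
427 176 [ 0.68187595 -0.28923192  0.011     ]
205 68 [ 0.45889017 -0.19578528  0.011     ]
260 107 [ 0.51001959 -0.22858053  0.011     ]
[[407.32209007 218.87999706]
 [390.22108699 195.17172134]
 [243.74218253 110.14222997]]
(array([-33.6,   5.1, 103.3]), [[-0.05, 0.999, -0.0], [0.999, 0.05, 0.001], [0.001, -0.0, -1.0]])
[23 79  5  9 16] [24.75  82.875] [0.85044793 1.00746349 0.01      ]
[  7  81  37  32 225] [25.84444444 96.79111111] [0.80317601 1.00059672 0.01      ]
[21 87  5  6 10] [23. 90.] [0.82625615 1.01147572 0.01      ]
[37 91  8  3 13] [40.38461538 92.15384615] [0.81851892 0.9542875  0.01      ]
[41 93 17 19 62] [ 50.85483871 100.19354839] [0.791053   0.91842874 0.01      ]
[ 0 96 10  8 20] [ 4.3  99.05] [0.79608068 1.07013244 0.01      ]
[ 15 101   8   4  13] [ 18.69230769 103.        ] [0.78239491 1.02237656 0.01      ]
[ 42 100   9  10  37] [ 45.78378378 104.59459459] [0.77633934 0.93397703 0.01      ]
[ 59 100   8  13  28] [ 62.17857143 105.53571429] [0.77275546 0.88049073 0.01      ]
[ 52 107  10  10  26] [ 56.88461538 111.11538462] [0.75413355 0.89654849 0.01      ]
[ 72 107  17  19 103] [ 79.96116505 117.04854369] [0.73365785 0.82053928 0.01      ]
[ 65 111   4   5   9] [ 66.33333333 112.88888889] [0.74794206 0.86553144 0.01      ]
[ 60 114   5   5  11] [ 62.45454545 116.36363636] [0.73640114 0.87741905 0.01      ]
[ 67 114   6   6  12] [ 70.08333333 116.91666667] [0.73435389 0.85258436 0.01      ]
[407 132  14  18  68] [412.47058824 141.85294118] [ 0.64227911 -0.25968308  0.01      ]
[392 185  12  19  68] [397.25       195.83823529] [ 0.46646625 -0.20485204  0.01      ]
```

The turquoise pins now lie on the table, although they stood in the first view. They were already down in the earlier clamp view, and the gripper never went below 0.17 m near them. They're clear of the reach. Grasping the long pin.

```bash
python3 -m creep '[[120,-33,5,0,0],[120,-33,5,40,0],[120,-33,5,80,0],[120,-33,5,110,0],[120,-33,5,128,0],[120,-33,5,128,0],[120,-33,5,128,0],[255,-33,5,128,0],[255,-33,5,128,0],[255,-33,5,128,0],[255,-33,5,128,0],[255,-33,5,128,0]]' 60; python3 -m creep '[[255,0,0,0,0],[255,0,0,0,0],[255,0,0,0,0]]' 60
```

```text
t: 11.62
tool_pos: [0.5803, -0.3279, 0.0598]
tool_rot: [2.165, 2.271, 0.001]
contact_force: [-1.8, 0.7, 6.6]
opening: 0.0197
t: 11.87
tool_pos: [0.5803, -0.3279, 0.0598]
tool_rot: [2.165, 2.271, 0.001]
contact_force: [-1.8, 0.2, 6.9]
opening: 0.0199
```

```bash
python3 -m creep '[[255,0,0,-6,0],[255,0,0,-15,0],[255,0,0,-30,0],[255,0,0,-60,0],[255,0,0,-90,0],[255,0,0,-100,0],[255,0,0,-100,0],[255,0,0,-100,0]]' 60
python3 - <<'E'
from h import *
o=ctrl.get_obs();print(o["t"],o["tool_pos"],o["opening"]);print(need([.535,-.137,.15]))
ims={c:ctrl.get_image(c)[:,:,::-1] for c in("wrist","side")}
a=cv2.resize(ims["wrist"][150:400,160:480],(512,400));b=cv2.resize(ims["side"][130:330,310:450],(280,400))
cv2.imwrite("pics/w5.png",np.hstack([a,b]))
E
```

```text
t: 12.53
tool_pos: [0.5791, -0.3271, 0.1573]
tool_rot: [2.167, 2.273, 0.0]
contact_force: [0.2, -0.1, -2.4]
opening: 0.0198
12.5333 [ 0.57912737 -0.32705951  0.15728003] 0.01982292749413051
(array([192. , -35. ,   7.1]), [[-0.048, 0.999, 0.001], [0.999, 0.048, -0.001], [-0.001, 0.001, -1.0]])
```

View pics/w5.png

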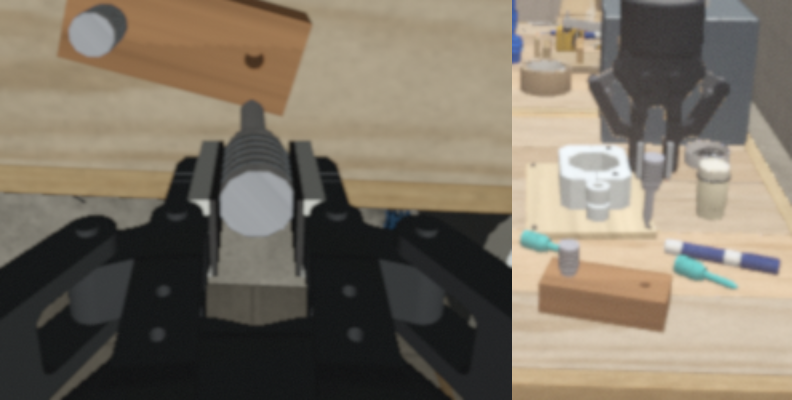

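The long pin is held upright with its hole now empty at crop (253,60), and the short pin is still in place. I'll measure the pin's offset in the grip.

Run:
```python
from h import *
k=ctrl.calibration("wrist");o=ctrl.get_obs();T=o["tool_pos"]
print("head",ray(k,320,277,T[2]+.0212)-T,"tip",ray(k,317.5,213.5,T[2]-.0528)-T)
print(proj(k,[T+[0,0,.0212],T-[0,0,.0528]]))
```

```text
head [-0.00039287  0.00036493  0.0212    ] tip [-0.00231366  0.00227755 -0.0528    ]
[[320.85369206 277.76604349]
 [320.81968368 216.86039913]]
```

```bash
python3 -m creep '[[255,191.5,-34.5,0,0],[255,191.5,-34.5,0,0],[255,191.5,-34.5,0,0],[255,191.5,-34.5,0,0],[255,191.5,-34.5,0,0],[255,191.5,-34.5,30,0],[255,191.5,-34.5,35,0],[255,191.5,-34.5,35,0],[255,191.5,-34.5,35,0]]' 60
python3 - <<'E'
from h import *
o=ctrl.get_obs();T=o["tool_pos"];print(o["t"],T,need([.5355,-.1375,T[2]])[0])
w=ctrl.get_image("wrist")[:,:,::-1];s=ctrl.get_image("side")[:,:,::-1]
k=ctrl.calibration("wrist");print(proj(k,[[.5355,-.137,.057],T-[0,0,.0528]]))
cv2.imwrite("pics/w6.png",np.hstack([cv2.resize(w[140:300,240:400],(480,480),interpolation=2),cv2.resize(s[160:240,315:365],(300,480),interpolation=2)]))
E
```

```text
t: 13.38
tool_pos: [0.5344, -0.1376, 0.1201]
tool_rot: [-2.166, -2.271, 0.002]
contact_force: [0.5, -0.3, -0.5]
opening: 0.0198
13.3833 [ 0.53444661 -0.13755258  0.12009352] [ 0.   1.1 -0. ]
[[320.08009004 208.44410396]
 [318.49668183 214.34838928]]
```

View pics/w6.png

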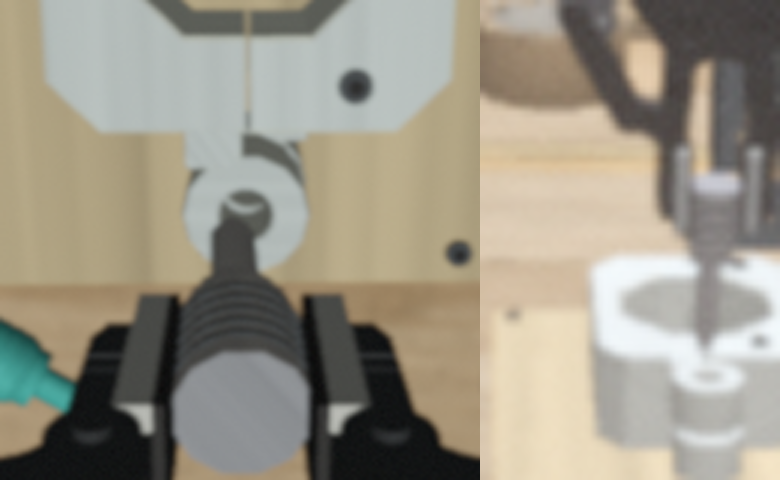

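Tip at crop (234,230), bore at (246,213). At their different heights that means about +2 mm in x (tool y), while y is fine. Entering.

```bash
python3 -m creep '[[255,0.5,2.2,0,0],[255,0.5,2.2,5,0],[255,0.5,2.2,10,0],[255,0.5,2.2,15,0],[255,0.5,2.2,18,0],[255,0.5,2.2,18,0],[255,0.5,2.2,18,0]]' 60; python3 -m creep '[[255,0,0,3,0],[255,0,0,6,0],[255,0,0,8,0],[255,0,0,8,0]]' 60
```

```text
t: 14.07
tool_pos: [0.5372, -0.1367, 0.1031]
tool_rot: [-2.167, -2.274, 0.001]
contact_force: [-0.5, 0.0, -1.5]
opening: 0.02
t: 14.4
tool_pos: [0.5374, -0.1368, 0.095]
tool_rot: [-2.167, -2.274, 0.0]
contact_force: [0.0, -0.8, -2.0]
opening: 0.0199
```

```bash
python3 -m creep '[[255,0,0,3,0],[255,0,0,6,0],[255,0,0,9,0],[255,0,0,12,0],[255,0,0,12,0]]' 60; python3 -m creep '[[255,0,0,3,0],[255,0,0,6,0],[255,0,0,9,0],[255,0,0,10,0],[255,0,0,10,0]]' 60
```

```text
t: 14.82
tool_pos: [0.5372, -0.1366, 0.0827]
tool_rot: [-2.167, -2.273, 0.001]
contact_force: [-0.0, -1.6, -0.5]
opening: 0.0196
t: 15.23
tool_pos: [0.5374, -0.1368, 0.0732]
tool_rot: [-2.167, -2.274, 0.0]
contact_force: [0.6, -1.2, -1.9]
opening: 0.0199
```

```bash
python3 -m creep '[[255,0,0,1.5,0],[255,0,0,3,0],[255,0,0,3.5,0],[255,0,0,3.5,0]]' 60; python3 -m creep '[[255,0,0,1,0],[255,0,0,2,0],[255,0,0,2,0]]' 60
```

```text
t: 15.57
tool_pos: [0.5377, -0.1368, 0.0703]
tool_rot: [2.167, 2.274, 0.0]
contact_force: [-0.3, -0.4, -0.2]
opening: 0.0197
t: 15.82
tool_pos: [0.5386, -0.1374, 0.0695]
tool_rot: [2.166, 2.272, 0.001]
contact_force: [-0.9, -1.6, 4.9]
opening: 0.0198
```

Head contact at TCP z 0.0695, as predicted (0.0698). Press a little, release, lift, look.

```bash
python3 -m creep '[[255,0,0,1,0],[255,0,0,2,0],[255,0,0,2,0]]' 60; python3 -m creep '[[255,0,0,-2,0],[255,0,0,-2,0],[120,0,0,-2,0],[120,0,0,-2,0],[120,0,0,-2,0],[120,0,0,-20,0],[120,0,0,-50,0],[120,0,0,-90,0],[120,0,0,-110,0],[120,0,0,-110,0]]' 60;  python3 -m creep '[[120,80,0,-60,0],[120,80,0,-60,0],[120,80,0,-60,0],[120,80,0,-60,0]]'
python3 - <<'E'
from h import *
w=ctrl.get_image("wrist")[:,:,::-1];s=ctrl.get_image("side")[:,:,::-1];o=ctrl.get_obs();print(o["t"],o["tool_pos"],o["contact_force"])
k=ctrl.calibration("wrist");print(proj(k,[[.5355,-.137,.057],[.5355,-.137,.091]]))
ks=ctrl.calibration("side");print(proj(ks,[[.5355,-.137,.057],[.5355,-.137,.091]]))
cv2.imwrite("pics/w7.png",np.hstack([cv2.resize(w[100:400,170:470],(400,400)),cv2.resize(s[170:300,310:440],(400,400),interpolation=2)]))
E
```

```text
t: 16.07
tool_pos: [0.539, -0.138, 0.0691]
tool_rot: [2.165, 2.272, -0.0]
contact_force: [-3.9, -3.3, 11.7]
opening: 0.0199
t: 16.9
tool_pos: [0.5406, -0.1377, 0.1823]
tool_rot: [2.161, 2.268, 0.006]
contact_force: [0.5, -0.1, -0.1]
opening: 0.0451
t: 17.23
tool_pos: [0.5347, -0.0547, 0.2384]
tool_rot: [2.161, 2.276, 0.004]
contact_force: [0.9, -0.6, 0.1]
opening: 0.0454
17.3333 [ 0.53338844 -0.05670085  0.23491619] [-0.37524527  0.14248759 -0.51854021]
[[318.88142292 242.90652686]
 [318.75360245 257.70710547]]
[[352.82182303 221.4080911 ]
 [353.2822229  208.81312269]]
```

View pics/w7.png

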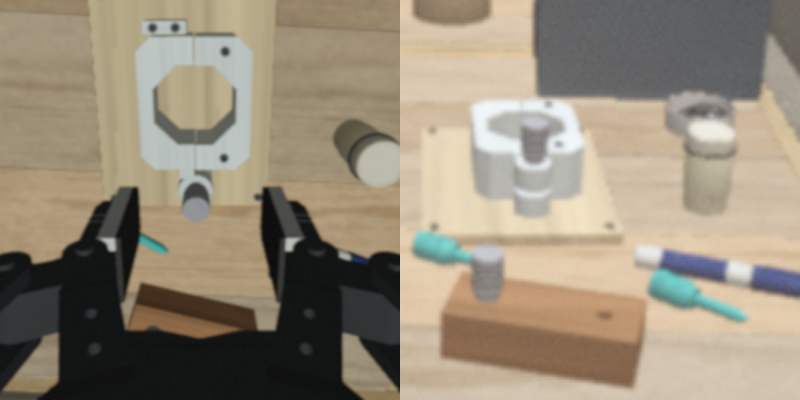

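The last picture shows the half still closed and against the stop, and the pin head sitting on the upper knuckle at (533,140). The short pin is in its block at (487,272) and the gripper is clear. Handing in.

```bash
python3 -c "
from station import ctrl
print(ctrl.finish_job())"
```

```text
the job is handed in; nothing more can be done
None
```

The clamp is assembled and I handed the job in at about 17.4 s; the hand-in reports no verdict.

- **Loose half:** I picked the medium of the three halves, since it matched the stated size. I set it on the board, slid it against the fixed half (about 11 N) and then up to the end stop (about 19 N). The last picture shows it still flush and at the stop, with the knuckles in line.
- **Long pin:** It went down through both knuckles without jamming. The head met the upper knuckle at a gripper height of 69.5 mm, against 69.8 mm predicted, and I pressed it home with about 12 N. After release the head sits on the knuckle with no visible gap.
- **Short pin and other things:** The short pin is still in its hole, and I did not touch anything else.

**What disagreed:**
- **Turquoise pins:** both look-alikes stood upright in the first pictures but were lying down in later ones. The gripper stayed well above them, and one already showed lying down before I went to the pins. I don't know why they fell, and I left them lying.
- **Cameras:** the top camera's positions differed from the wrist camera's by 4–6 mm in x. I used the wrist values, which the contact at the clamp face confirmed to about 1 mm.

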